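Clear the mould plate and raise the medallion with the cam lever

TASK

A gilded medallion sits flush in the mould plate of the ejector stand and three plaster chips lie on the plate. With the wooden scraper block (not with the fingers) sweep all the chips off the open end of the plate into the steel tray fixed there, put the scraper back on the bench clear of the stand, and only then take the cam lever by its black grip and turn it until it stands upright, where the medallion is pushed up highest. The lever springs back if let go, so finish while still holding it upright; do not disturb the other things on the bench.

Things in the scene. Friction and masses are not known exactly. Their poses are not given: they have to be found in the camera images.
- stand: Ejector stand fixed to the bench: a grey block 140 mm (its x) by 150 mm (its y), flat dark steel top 60 mm up, origin on the bench under the middle. A lip 8 mm wide, 10 mm tall runs along each x side of the top, inner faces 124 mm apart; both y ends are open. The steel tray adjoins the +y end; the -y end drops to the bench. The cam lever is on the +x side.
- bed_center (a point): Centre of the plate's top surface, 60 mm above the bench; axes as the stand's.
- tray_center (a point): Centre of the inner floor of the open steel tray fixed against the plate's +y end, 3 mm above the bench, 122.5 mm along the stand's +y from its origin. The tray is 140 mm (x) by 95 mm (y), from stand y = 75 to 170 mm, rim 36 mm above the bench, walls 3 mm.
- lever_axle (a point): Point on the lever's axle, in the plane in which the lever arm swings: 105 mm along the stand's +x from its origin and 45 mm above the bench. The axle is parallel to the stand's x. Axes as the stand's.
- cam_lever (a joint): Turn of the cam lever, rad: 1.047 = arm straight up (highest lift); 0 = arm leaning 60 degrees to the stand's -y; above 1.047 it leans to +y and the lift falls again. Starts at 0, resting on its stop; range 0 to 1.8. A spring pulls it back to 0 with 0.3 to 0.7 N m (3 to 6 N at the grip): it does not stay up by itself.
- lever_grip (a point): Centre of the lever's black grip: a barrel 26 mm in diameter, 30 mm long, axis parallel to the stand's x, at the end of a 10 x 16 mm steel bar, 110 mm from the axle. Gripped from above across its flat end faces (30 mm, along stand x) it turns between the fingers. At joint value q, with a = q - 1.047, it is at stand y = 110 sin a mm, 45 + 110 cos a mm above the bench.
- ejector (a joint): Lift of the medallion (brass disc 74 mm in diameter in the middle of the plate), m: 0 = its top 1 mm below the plate's top, 0.016 = highest, lever upright. Driven only by the cam lever: lift is about 0.008 (1 - cos 3q), q the lever joint value; 0 at the start.
- scraper: The scraper block, standing loose on the bench: a wooden block with a steel lower edge, 104 mm long (its x), 24 mm thick (its y), 62 mm tall, 0.16 kg or so. Origin at the centre of its underside.
- scraper_center (a point): Centre of the scraper block, 31 mm above its underside.
- chip0_center (a point): Centre of a loose plaster chip, 26 x 21 x 10 mm (10 mm tall as it lies), about 11 g, lying flat on the plate between the lips, its centre at stand y = -20 to +45 mm.
- chip1_center (a point): Centre of a loose plaster chip, 26 x 21 x 10 mm (10 mm tall as it lies), about 11 g, lying flat on the plate between the lips, its centre at stand y = -20 to +45 mm.
- chip2_center (a point): Centre of a loose plaster chip, 26 x 21 x 10 mm (10 mm tall as it lies), about 11 g, lying flat on the plate between the lips, its centre at stand y = -20 to +45 mm.
- cork_block: Bystander: loose plain cork block 70 x 45 x 32 mm tall. Its place and the scraper's may be exchanged.
- cat: Bystander: loose white plaster cat statuette, 75 x 50 mm base, 133 mm tall.
- bottle: Bystander: loose water bottle, 62 mm in diameter, 190 mm tall.
- paint_jar: Bystander: loose squat jar, 56 mm in diameter, 55 mm tall.
- brush: Bystander: loose brush lying on the bench.
- statuette: Bystander: loose small gilded figure on a dark base 70 x 50 mm, 119 mm tall.
- glue_cup: Bystander: loose white cup, 60 mm in diameter, 50 mm tall.

How it is judged:
By the outcome, as a careful person would: the job done as asked, in the order asked, and still so for the second after the job is handed in, while the arm keeps its last pose, push and grip.
It also fails if it takes over 72 s, if anything falls off the work surface, if the arm or the gripper's body presses on something with over 40 N, if the wrist force passes 120 N, or if a joint passes its speed limit or range.

ROBOT

A 6-joint arm with a two-finger parallel gripper is mounted at the origin on the work surface. World frame = base frame: x ahead of the robot, y to its left, z up, the work surface at z = 0. Lengths are in mm, angles in degrees, forces in N, time in s.
With the tool pointing down it reaches from about 350 to 850 mm from the base axis. Payload 8.1 kg.
Tool frame: the origin (TCP) lies on the centre line of the jaws, within the pads' length; the fingertips stand 19 mm ahead of it and the grasp point (between the pads) is the TCP; z points along the fingers, y is the line along which they close (so a half turn about z gives the same grasp; the last joint's range is limited). The gripper opens to 85 mm and grips with 20 to 120 N. Pads are 22 mm wide; open, the fingers measure 114 mm over their backs; the gripper's body (76 mm by 85 mm) begins 54 mm behind the grasp point. The pads swing forward as they close: fully open they stand 13 mm farther back than shut.
Start: joints at [72.284, 7.471, 85.268, -0, 87.261, -4.893], TCP at [133.139, 585.046, 250.292] pointing down, gripper open.
Joint ranges: [-169.43, 169.43], [-51.17, 129.36], [1.28, 143.12], [-76.62, 256.62], [0, 156.53], [-152.29, 152.29]. Speed limits (degrees/s): [136.94, 136.94, 159.86, 180, 180, 180].

INTERFACE

Orientations are given as [roll, pitch, yaw] about the fixed x, y, z axes, in that order (R = Rz(yaw) Ry(pitch) Rx(roll)).
In Python, from bench import r gives the robot as it stands. The module is installed in compiled form; this text tells all that it offers.
- The arm moves only by the tool servo_tool, never from a script. Its arguments are lists of equal length, an entry for each row: "fingers": the finger opening in m, from 0 to 0.0854; "linear": the shift along the tool's x, y, z in m, a list of three; "rotation": the turn, a rotation vector about the tool's x, y, z in degrees, a list of three. A call has 1 to 10 rows; each row is the pose to reach, as a shift and turn from the pose commanded when the call began, along the tool's axes at that moment; what a row does not reach only later rows make up. A row lasts 1/10 s, in which the tool goes at most 50 mm and 8.59 degrees, less where a joint would pass 70% of its speed; a pose out of reach is approached as far as the arm can. A call with a gripper value outside its range is refused whole. The fingers move at their own pace and stop on an object; "force" is the grip in N (left out, the last holds). Time passes only in rows, so rows that repeat a pose let the fingers close. It gives the time, the measured TCP pose, the force, the opening and the grip force at its end, in the units of the state.
- r.sense(): the state, without advancing time (a new reading comes with each control period).
- r.snapshot(name): name is "scene" or "top" or "wrist"; returns a dict with "frame" (400x640x3 uint8, red, green, blue), "fx", "fy", "cx", "cy" (pixels), "k1" (the pictures are not rectified: a ray, as slopes to the right and down, at radius r is drawn at 1 + k1 r^2 times it, then the intrinsics apply), "camera_from_world" (4x4, takes a point from world to camera coordinates). Camera axes: x right, y up, looking along -z (the intrinsics and any distortion apply to the point x, -y, -z); pixel columns grow to the right and rows downward; lengths in mm; the calibration is good to about 2 mm. A picture is of the moment at which its call begins. There is no depth.
- r.hand_in(): hands the job in; it is judged then, once.
The state is a dict: "time": time; "joint_pos": joint angles; "qd": joint speeds; "joint_efforts": joint torques, N m; "tool_pos": TCP position; "tcp_rot": TCP orientation; "ft_force": force on the tool from outside, world axes, zero at the start; "wrist_torque": the same for the moment, N m; "finger_gap": finger opening in mm; "grip_force": force on a finger pad.
Only numpy, scipy, OpenCV 4.12 (cv2) and the standard library are available. Lean on these libraries where they do the work, as an engineer would, in place of code of your own. Each camera call takes 0.05 s, during which the arm holds its last target. There are 200 camera calls.

## Working session

There is one attempt and no reset: what is moved stays moved. The work goes in short steps, Python scripts to look and compute and a tool call to move; the robot and the scene stay as the last step left them, time stands still between calls to the robot, and variables do not carry over. Pictures are saved under pics/ and viewed, at most 13 in all, crops included, and the job is handed in when it is done.

Besides the shell and the picture viewer there is one more tool, called after "Request:" by a JSON object that holds its "api" and its "payload". servo_tool: Moves the arm, as the interface text tells. Its arguments: {"type":"object","properties":{"fingers":{"type":"array","items":{"type":"number"}},"linear":{"type":"array","items":{"type":"array","items":{"type":"number"}}},"rotation":{"type":"array","items":{"type":"array","items":{"type":"number"}}},"force":{"type":"number"}},"required":["fingers","linear","rotation"]}

```bash
mkdir -p pics; cat > h.py <<'E'
import numpy as np, cv2
from bench import r
from scipy.spatial.transform import Rotation as R
def snap(n,f):
    s=r.snapshot(n); cv2.imwrite(f'pics/{f}.png',s['frame'][:,:,::-1]); np.save(f'pics/{f}.npy',s,allow_pickle=True); return s
def load(f): return np.load(f'pics/{f}.npy',allow_pickle=True).item()
def ray(s,u,v):
    K=np.array([[s['fx'],0,s['cx']],[0,s['fy'],s['cy']],[0,0,1.]])
    p=cv2.undistortPoints(np.array([[[u,v]]],float),K,np.array([s['k1'],0,0,0.]))[0,0]
    T=np.array(s['camera_from_world']); d=T[:3,:3].T@np.array([p[0],-p[1],-1]); o=-T[:3,:3].T@T[:3,3]
    return o,d
def onz(s,u,v,z):
    o,d=ray(s,u,v); return (o+d*(z-o[2])/d[2])
def proj(s,P):
    T=np.array(s['camera_from_world']); c=T[:3,:3]@np.array(P,float)+T[:3,3]; x,y=c[0]/-c[2],-c[1]/-c[2]
    k=1+s['k1']*(x*x+y*y); return s['fx']*x*k+s['cx'],s['fy']*y*k+s['cy']
E
python3 - <<'E'
from h import *
for n in('scene','top'): s=snap(n,n+'0'); T=np.array(s['camera_from_world']); print(n,s['fx'],s['k1'],-T[:3,:3].T@T[:3,3])
print(r.sense())
E
```

```text
scene 511.84247253804153 -0.16543643114942372 [1451.31348454  255.02988474 1500.21425595]
top 416.5356637190041 0.029275000348846444 [ 512.37201945   61.00585891 1184.15290688]
{'time': 0.1, 'joint_pos': array([ 7.22826850e+01,  7.50906581e+00,  8.53218854e+01,  2.60671829e-04,
        8.72628373e+01, -4.89309957e+00]), 'qd': array([-0.03095385, -0.133315  , -0.05489293,  0.05605063, -0.11197277,
       -0.0371575 ]), 'joint_efforts': array([ 1.09641078e-03, -5.70946741e+01, -5.01942873e+01, -2.13536910e-04,
        7.97448243e-03, -2.66791193e-05]), 'tool_pos': array([133.01346064, 584.60039702, 249.37826185]), 'tcp_rot': array([-1.79906576e+02, -8.25926985e-03,  1.67175765e+02]), 'ft_force': array([0.34690237, 0.14372687, 0.10602963]), 'wrist_torque': array([-0.02472167, -0.00810438, -0.01924633]), 'grip_force': 0.0, 'finger_gap': 85.29392175431022}
```

View pics/top0.png

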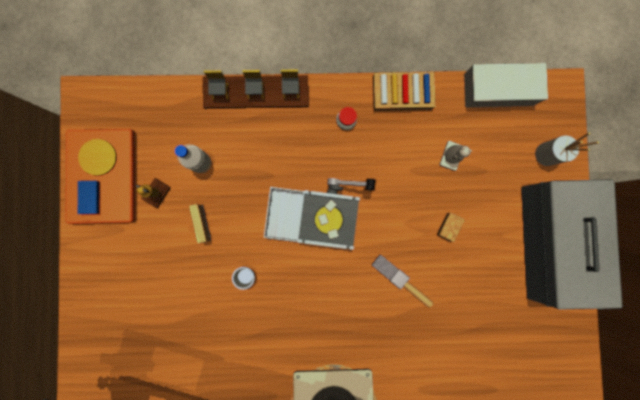

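View pics/scene0.png

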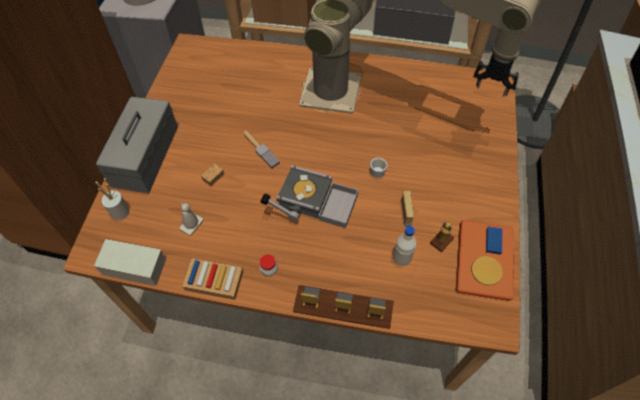

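The top view shows the stand at (328,220) with the tray to its left, the lever grip at (371,184), the scraper at (198,224) and the cork at (452,227). The scene view agrees. I'll enlarge these areas next.

```bash
python3 - <<'E'
from h import *
a=cv2.imread('pics/top0.png'); b=cv2.imread('pics/scene0.png')
c1=cv2.resize(a[170:260,255:385],None,fx=6,fy=6,interpolation=cv2.INTER_CUBIC)[:, :780]
c1=cv2.resize(a[175:258,255:385],(780,498),interpolation=cv2.INTER_CUBIC)
cv2.imwrite('pics/c1.png',c1)
s=load('top0')
# scraper mask: yellow paler
for n,box,z in(('top0',(185,195,215,250),62),('scene0',(395,185,420,230),62)):
    im=cv2.imread(f'pics/{n}.png'); x0,y0,x1,y1=box
    hsv=cv2.cvtColor(im[y0:y1,x0:x1],cv2.COLOR_BGR2HSV)
    m=((hsv[...,0]>17)&(hsv[...,0]<35)&(hsv[...,2]>130)).astype(np.uint8)
    cs,_=cv2.findContours(m,0,2); c=max(cs,key=cv2.contourArea); re=cv2.minAreaRect(c); bp=cv2.boxPoints(re)+[x0,y0]
    S=load(n); print(n,re,[onz(S,*p,z)[:2].round(1) for p in bp], onz(S,*(bp.mean(0)),z)[:2])
    if n=='top0': print(hsv[25:35,8:22,0]); print(hsv[25:35,8:22,2])
E
```

```text
top0 ((11.940354347229004, 28.01304817199707), (38.40438461303711, 9.097382545471191), 77.6609115600586) [array([570.1, 378. ]), array([574.8, 354.5]), array([474.2, 333.7]), array([469.6, 357.2])] [522.0866329  355.82626118]
[[22 25 25 25 25 26 24 22 18 17 15 15 14 12]
 [22 24 25 25 26 26 24 23 20 16 14 15 12 12]
 [21 24 24 25 25 26 25 23 21 16 16 15 16 12]
 [19 23 24 25 25 26 26 24 20 18 15 15 17 11]
 [19 22 24 24 24 25 25 24 21 17 16 15 12 14]
 [18 22 24 25 24 24 25 23 22 20 18 14 16 16]
 [17 22 24 25 25 24 24 24 23 19 17 15 14 17]
 [15 20 23 24 24 25 25 24 22 21 18 14 15 16]
 [15 18 23 24 24 24 24 25 23 21 18 16 17 14]
 [15 18 23 24 24 24 24 24 23 21 19 17 17 17]]
[[185 186 184 189 185 187 185 166 116  71  55  49  58  92]
 [183 184 183 186 186 187 185 169 129  82  61  54  52  82]
 [182 184 187 187 186 184 186 175 145 100  63  50  58  75]
 [182 186 186 188 183 186 183 178 159 111  65  53  55  64]
 [179 184 183 187 189 186 185 182 163 117  75  58  56  58]
 [177 182 188 187 187 189 186 187 168 130  78  57  56  59]
 [179 179 186 182 185 187 188 187 175 143  92  59  55  60]
 [180 181 186 188 186 187 187 186 181 152 108  64  53  55]
 [180 181 185 187 187 189 188 183 183 163 115  71  54  54]
 [179 177 185 186 185 187 188 190 184 163 123  73  57  54]]
scene0 ((12.993451118469238, 18.70087242126465), (25.441513061523438, 6.542103290557861), 82.40535736083984) [array([479.8, 334.8]), array([472.4, 356.1]), array([569. , 376.4]), array([576. , 355.7])] [525.05590043 355.86872733]
```

View pics/c1.png

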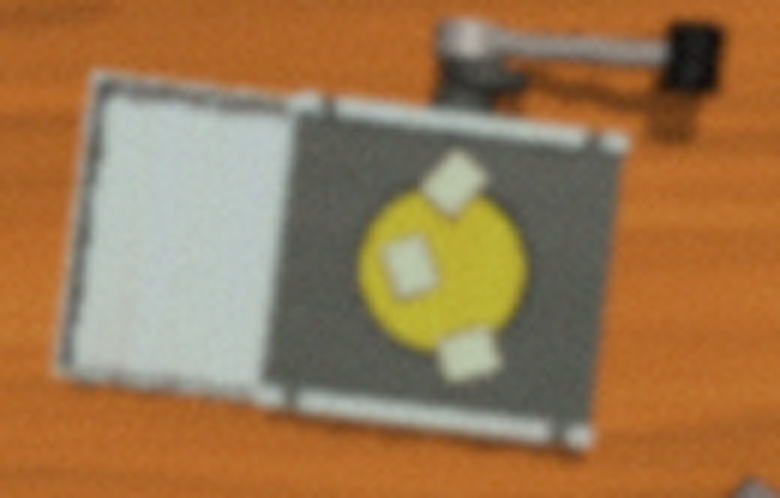

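The crop shows the stand's -y corners at crop pixels (628,140) and (592,442), and the tray's far corners at (93,72) and (57,377). The three chips sit on or near the yellow disc, at (455,183), (410,265) and (470,353). The grip is at about (695,57).

```bash
python3 - <<'E'
from h import *
s=load('top0'); im=cv2.imread('pics/top0.png')
P=lambda x,y,z: onz(s,255+x/6-.42,175+y/6-.42,z)
pts=[((628,140,70),(70,-75)),((592,442,70),(-70,-75)),((93,72,36),(70,170)),((57,377,36),(-70,170))]
W=np.array([P(*a)[:2] for a,b in pts]); S=np.array([b for a,b in pts],float)
Wc,Sc=W.mean(0),S.mean(0)
U,D,V=np.linalg.svd((S-Sc).T@(W-Wc)); Rm=(U@V).T; t=Wc-Rm@Sc
print('stand',t,np.degrees(np.arctan2(Rm[1,0],Rm[0,0])),'res',((S@Rm.T+t)-W).round(1).tolist())
hsv=cv2.cvtColor(im,cv2.COLOR_BGR2HSV); m=np.zeros(im.shape[:2],np.uint8); sub=hsv[195:240,305:350]
m[195:240,305:350]=((sub[...,0]>20)&(sub[...,0]<34)&(sub[...,1]>130))*255
ys,xs=np.nonzero(m); c,rad=cv2.minEnclosingCircle(np.column_stack([xs,ys]).astype(np.float32)); print('disc',onz(s,*c,59),rad,rad/416*1125)
for x,y in((455,183),(410,265),(470,353)): print('chip',Rm.T@(P(x,y,70)[:2]-t))
print('grip stand',Rm.T@(P(695,57,100)[:2]-t))
for n,z,px in(('jar',55,(347,116)),('bottle',190,(182,152)),('cat',100,(458,152)),('cup',50,(243,279)),('brushtip',5,(380,260)),('brush',5,(430,304)),('statuette',100,(146,191))): print(n,onz(s,*px,z)[:2].round())
q=r.sense();print(q['tool_pos'],q['tcp_rot'])
E
```

```text
stand [523.28536679   3.81419713] -8.411629298647831 res [[2.3, -1.1], [-2.0, -0.5], [-0.6, -0.0], [0.3, 1.6]]
disc [523.60153797   4.55264313  59.        ] 13.977797508239746 37.80053412685028
chip [38.80788291  0.26627427]
chip [-6.59225230e-03  1.57364466e+01]
chip [-35.55404971 -15.57720399]
grip stand [104.89439628 -95.54006086]
jar [806. -54.]
bottle [691. 356.]
cat [ 693. -339.]
cup [369. 237.]
brushtip [ 406. -141.]
brush [ 281. -278.]
statuette [607. 475.]
[133.01346064 584.60039702 249.37826185] [-1.79906576e+02 -8.25926985e-03  1.67175765e+02]
```

```bash
cat >> h.py <<'E'
ST=np.array([523.4,4.2]); SY=-8.4
def st(x,y,z):
    c,s=np.cos(np.radians(SY)),np.sin(np.radians(SY)); return np.array([ST[0]+c*x-s*y,ST[1]+s*x+c*y,z])
def tostand(p):
    c,s=np.cos(np.radians(SY)),np.sin(np.radians(SY)); d=np.array(p[:2])-ST; return np.array([c*d[0]+s*d[1],-s*d[0]+c*d[1],p[2]])
def delta(p,yaw):
    q=r.sense(); A=R.from_euler('xyz',q['tcp_rot'],degrees=True); B=R.from_euler('xyz',[180,0,yaw],degrees=True)
    print('lin m',(A.inv().apply(np.array(p)-q['tool_pos'])/1000).round(4),'rot',(A.inv()*B).as_rotvec(degrees=True).round(2))
def show():
    q=r.sense(); print('t',round(q['time'],2),q['tool_pos'].round(1),q['tcp_rot'].round(2),'F',q['ft_force'].round(1),'gap',q['finger_gap'].round(1),q['grip_force'].round(1),'stand',tostand(q['tool_pos']).round(1))
E
python3 -c "
from h import *
delta([523,356,150],191.8)"
```

```text
lin m [-0.431  -0.1362  0.0995] rot [ -0.09  -0.03 -24.62]
```

Request:
{"api": "servo_tool", "payload": {"fingers": [0.085,0.085,0.085,0.085,0.085,0.085,0.085,0.085,0.085,0.085], "linear": [[-0.045,-0.014,0],[-0.09,-0.028,0],[-0.135,-0.042,0.01],[-0.18,-0.056,0.02],[-0.225,-0.07,0.03],[-0.27,-0.084,0.04],[-0.315,-0.098,0.055],[-0.36,-0.112,0.07],[-0.4,-0.126,0.085],[-0.431,-0.136,0.1]], "rotation": [[0,0,-2.5],[0,0,-5],[0,0,-7.5],[0,0,-10],[0,0,-12.5],[0,0,-15],[0,0,-17.5],[0,0,-20],[0,0,-22.5],[0,0,-24.6]]}}

```text
time: 1.1
tool_pos: [525.0, 354.7, 149.2]
tcp_rot: [-180.0, -0.0, -168.2]
ft_force: [-0.6, 0.3, -0.1]
finger_gap: 85.1
grip_force: 0.0
```

Request:
{"api": "servo_tool", "payload": {"fingers": [0.085,0.085], "linear": [[0,0,0],[0,0,0]], "rotation": [[0,0,0],[0,0,0]]}}

```text
time: 1.3
tool_pos: [523.0, 355.9, 149.0]
tcp_rot: [-180.0, -0.1, -168.3]
ft_force: [-0.9, -0.5, 0.1]
finger_gap: 84.9
grip_force: 0.0
```

```bash
python3 -c "
from h import *
show(); snap('wrist','w1'); delta([523,356,38],191.8)"
```

```text
Traceback (most recent call last):
  File "h.py", line 26, in show
    q=r.sense(); print('t',round(q['time'],2),q['tool_pos'].round(1),q['tcp_rot'].round(2),'F',q['ft_force'].round(1),'gap',q['finger_gap'].round(1),q['grip_force'].round(1),'stand',tostand(q['tool_pos']).round(1))
                                                                                                                            ^^^^^^^^^^^^^^^^^^^^^
AttributeError: 'float' object has no attribute 'round'
```

```bash
sed -i "s/q\['finger_gap'\].round(1),q\['grip_force'\].round(1)/round(q['finger_gap'],1),round(q['grip_force'],1)/" h.py; python3 -c "
from h import *
show(); snap('wrist','w1'); delta([523,356,38],191.8)"
```

```text
t 1.3 [523.  355.9 149. ] [-1.7998e+02 -1.4000e-01 -1.6835e+02] F [-0.9 -0.5  0.1] gap 84.9 0.0 stand [-51.7 347.9 149. ]
lin m [-0.0002 -0.0009  0.1119] rot [ 0.01 -0.07 -0.07]
```

View pics/w1.png

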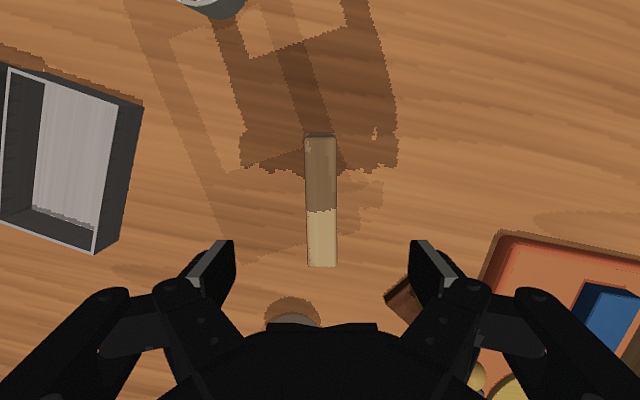

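The wrist view shows the block's top face between (305,137) and (337,266), aligned with the jaws and centred between the fingers at about (321,200).

```bash
python3 -c "
from h import *
s=load('w1')
C=[onz(s,*p,62) for p in((305,137),(337,137),(308,266),(337,266))]
print(np.round(C,1),np.mean(C,0)); delta([*np.mean(C,0)[:2],38],191.8)"
```

```text
[[473.5 333.2  62. ]
 [468.9 355.5  62. ]
 [573.1 354.8  62. ]
 [568.3 377.6  62. ]] [520.94060999 355.28248865  62.        ]
lin m [ 0.002  -0.0011  0.1119] rot [ 0.01 -0.07 -0.07]
```

Request:
{"api": "servo_tool", "payload": {"fingers": [0.085,0.085,0.085,0.085,0.085,0.085], "linear": [[0.002,-0.001,0.03],[0.002,-0.001,0.06],[0.002,-0.001,0.085],[0.002,-0.001,0.105],[0.002,-0.001,0.111],[0.002,-0.001,0.111]], "rotation": [[0,0,0],[0,0,0],[0,0,0],[0,0,0],[0,0,0],[0,0,0]]}}

```text
time: 1.95
tool_pos: [520.2, 356.0, 39.0]
tcp_rot: [-180.0, -0.1, -168.1]
ft_force: [0.5, -0.1, 0.4]
finger_gap: 84.8
grip_force: 0.0
```

Request:
{"api": "servo_tool", "payload": {"fingers": [0.01,0.01,0.01,0.01,0.01,0.01,0.01,0.01,0.01,0.01], "linear": [[0,0,0],[0,0,0],[0,0,0],[0,0,0],[0,0,0],[0,0,0],[0,0,0],[0,0,0],[0,0,0],[0,0,0]], "rotation": [[0,0,0],[0,0,0],[0,0,0],[0,0,0],[0,0,0],[0,0,0],[0,0,0],[0,0,0],[0,0,0],[0,0,0]], "force": 60}}

```text
time: 2.95
tool_pos: [522.0, 355.7, 40.2]
tcp_rot: [180.0, 0.1, -168.2]
ft_force: [-0.5, -1.2, 5.3]
finger_gap: 23.7
grip_force: 59.7
```

```bash
python3 -c "
from h import *
show(); p=r.sense()['tool_pos']; delta([p[0],p[1],158],191.8)"
```

```text
t 2.95 [522.  355.7  40.2] [ 1.7997e+02  7.0000e-02 -1.6823e+02] F [-0.5 -1.2  5.3] gap 23.7 59.7 stand [-52.7 347.5  40.2]
lin m [-1.000e-04  1.000e-04 -1.178e-01] rot [ 0.03  0.07 -0.03]
```

Request:
{"api": "servo_tool", "payload": {"fingers": [0.01,0.01,0.01,0.01,0.01,0.01], "linear": [[0,0,-0.01],[0,0,-0.04],[0,0,-0.08],[0,0,-0.11],[0,0,-0.13],[0,0,-0.13]], "rotation": [[0,0,0],[0,0,0],[0,0,0],[0,0,0],[0,0,0],[0,0,0]]}}

```text
time: 3.55
tool_pos: [523.3, 356.4, 173.8]
tcp_rot: [179.9, 0.4, -168.2]
ft_force: [0.0, 1.3, -1.2]
finger_gap: 23.4
grip_force: 58.8
```

```bash
python3 -c "
from h import *
show(); delta(st(0,-60,170),171.6)"
```

```text
t 3.55 [523.3 356.4 173.8] [ 179.88    0.36 -168.23] F [ 0.   1.3 -1.2] gap 23.4 58.8 stand [-51.5 348.5 173.8]
lin m [ 0.0925 -0.4012  0.0024] rot [ 0.18  0.34 20.17]
```

Request:
{"api": "servo_tool", "payload": {"fingers": [0.01,0.01,0.01,0.01,0.01,0.01,0.01,0.01,0.01,0.01], "linear": [[0.008,-0.03,0],[0.018,-0.075,0],[0.028,-0.12,0],[0.038,-0.165,0],[0.048,-0.21,0],[0.059,-0.255,0],[0.069,-0.3,0],[0.08,-0.345,0],[0.088,-0.38,0],[0.0925,-0.401,0]], "rotation": [[0,0,2],[0,0,4],[0,0,6],[0,0,8],[0,0,10],[0,0,12],[0,0,14],[0,0,16],[0,0,18],[0,0,20.2]]}}

```text
time: 4.55
tool_pos: [511.3, -58.6, 167.4]
tcp_rot: [-180.0, -0.2, 171.4]
ft_force: [-0.2, 0.1, -1.3]
finger_gap: 23.5
grip_force: 59.2
```

Request:
{"api": "servo_tool", "payload": {"fingers": [0.01,0.01,0.01,0.01], "linear": [[0,0,0],[0,0,0],[0,0,0],[0,0,0]], "rotation": [[0,0,0],[0,0,0],[0,0,0],[0,0,0]]}}

```text
time: 4.95
tool_pos: [512.6, -54.9, 168.8]
tcp_rot: [180.0, -0.0, 171.7]
ft_force: [0.3, 0.5, -1.4]
finger_gap: 23.3
grip_force: 59.3
```

```bash
python3 -c "
from h import *
show(); delta(st(0,-60,103),171.6)
snap('wrist','w2');snap('top','t2')
a=cv2.imread('pics/w2.png')
b=cv2.imread('pics/t2.png')[160:270,240:400]
cv2.imwrite('pics/m2.png',cv2.resize(np.vstack([a,cv2.resize(b,(640,440))[:400]]),(480,600)))"
```

```text
t 4.95 [512.6 -54.9 168.8] [ 1.7998e+02 -4.0000e-02  1.7168e+02] F [ 0.3  0.5 -1.4] gap 23.3 59.3 stand [ -2.1 -60.1 168.8]
lin m [-0.0021  0.      0.0658] rot [ 0.02 -0.04  0.08]
```

View pics/m2.png

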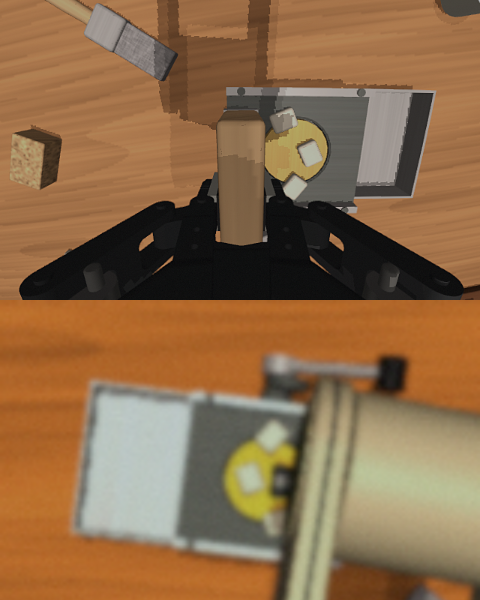

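The wrist view shows the block square to the stand at its -y end, behind the chips. Tray corners appear at full-resolution pixels (580,123) and (547,263), and the lip corner at (304,117).

```bash
python3 -c "
from h import *
s=load('w2')
for (u,v,z) in((580,123,36),(547,263,36),(304,117,70),(476,275,70)): print(tostand(onz(s,u,v,z)).round(1))
# block top corners: top z ~ 168.8+22
for (u,v) in((290,162),(353,162)): print('blk far end top',tostand(onz(s,u,v,191)).round(1))
im=cv2.imread('pics/w2.png');h=cv2.cvtColor(im,cv2.COLOR_BGR2HSV)
m=((h[...,0]>20)&(h[...,0]<34)&(h[...,1]>130)&(h[...,2]>100)).astype(np.uint8);m[:,:330]=0;m[:140]=0;m[270:]=0
ys,xs=np.nonzero(m);c,rd=cv2.minEnclosingCircle(np.column_stack([xs,ys]).astype(np.float32));print('disc',c,rd,tostand(onz(s,*c,59)).round(1))
"
```

```text
[-66.7 168.5  36. ]
[ 70.3 166.2  36. ]
[-68.6 -73.8  70. ]
[62.7 73.9 70. ]
blk far end top [-53.5 -71.8 191. ]
blk far end top [-53.6 -49.6 191. ]
disc (395.4649658203125, 202.3249053955078) 43.25801086425781 [ 0.2  1.3 59. ]
```

Request:
{"api": "servo_tool", "payload": {"fingers": [0.01,0.01,0.01,0.01,0.01,0.01], "linear": [[-0.002,0,0.015],[-0.002,0,0.035],[-0.002,0,0.05],[-0.002,0,0.06],[-0.002,0,0.066],[-0.002,0,0.066]], "rotation": [[0,0,0],[0,0,0],[0,0,0],[0,0,0],[0,0,0],[0,0,0]]}}

```text
time: 5.65
tool_pos: [514.1, -56.2, 102.2]
tcp_rot: [180.0, -0.1, 171.6]
ft_force: [-1.4, -0.2, -1.3]
finger_gap: 23.7
grip_force: 59.3
```

Request:
{"api": "servo_tool", "payload": {"fingers": [0.01,0.01,0.01,0.01], "linear": [[0,0,0],[0,0,0.001],[0,0,0.001],[0,0,0.001]], "rotation": [[0,0,0],[0,0,0],[0,0,0],[0,0,0]]}}

```text
time: 6.05
tool_pos: [515.0, -56.4, 102.8]
tcp_rot: [-180.0, 0.0, 171.6]
ft_force: [0.1, -0.2, -0.9]
finger_gap: 23.8
grip_force: 59.3
```

Request:
{"api": "servo_tool", "payload": {"fingers": [0.01,0.01,0.01], "linear": [[0,0,0.001],[0,0,0.001],[0,0,0.001]], "rotation": [[0,0,0],[0,0,0],[0,0,0]]}}

```text
time: 6.35
tool_pos: [514.7, -56.3, 101.3]
tcp_rot: [180.0, -0.0, 171.6]
ft_force: [0.9, 0.5, -1.3]
finger_gap: 23.5
grip_force: 59.3
```

Request:
{"api": "servo_tool", "payload": {"fingers": [0.01,0.01,0.01], "linear": [[0,0,0.001],[0,0,0.001],[0,0,0.001]], "rotation": [[0,0,0],[0,0,0],[0,0,0]]}}

```text
time: 6.65
tool_pos: [514.7, -56.3, 100.3]
tcp_rot: [-180.0, -0.0, 171.6]
ft_force: [0.1, 0.3, -2.0]
finger_gap: 23.7
grip_force: 59.4
```

Request:
{"api": "servo_tool", "payload": {"fingers": [0.01,0.01,0.01], "linear": [[0,0,0.001],[0,0,0.001],[0,0,0.001]], "rotation": [[0,0,0],[0,0,0],[0,0,0]]}}

```text
time: 6.95
tool_pos: [514.8, -56.3, 100.2]
tcp_rot: [-180.0, 0.0, 171.6]
ft_force: [-5.5, 0.8, 7.2]
finger_gap: 23.2
grip_force: 60.1
```

Request:
{"api": "servo_tool", "payload": {"fingers": [0.01,0.01,0.01,0.01,0.01,0.01,0.01,0.01,0.01,0.01], "linear": [[0,0,-0.001],[0,0.008,-0.001],[0,0.016,-0.001],[0,0.024,-0.001],[0,0.032,-0.001],[0,0.04,-0.001],[0,0.048,-0.001],[0,0.056,-0.001],[0,0.064,-0.001],[0,0.072,-0.001]], "rotation": [[0,0,0],[0,0,0],[0,0,0],[0,0,0],[0,0,0],[0,0,0],[0,0,0],[0,0,0],[0,0,0],[0,0,0]]}}

```text
time: 7.95
tool_pos: [525.3, 15.6, 100.2]
tcp_rot: [180.0, -0.0, 171.6]
ft_force: [0.4, -0.6, -1.6]
finger_gap: 23.6
grip_force: 59.2
```

```bash
python3 -c "
from h import *
show(); delta(st(0,92,100.5),171.6); snap('wrist','w3')"
```

```text
t 7.95 [525.3  15.6 100.2] [ 1.8000e+02 -1.0000e-02  1.7158e+02] F [ 0.4 -0.6 -1.6] gap 23.6 59.2 stand [  0.2  11.6 100.2]
lin m [ 0.0002  0.0804 -0.0003] rot [ 0.   -0.01 -0.02]
```

View pics/w3.png

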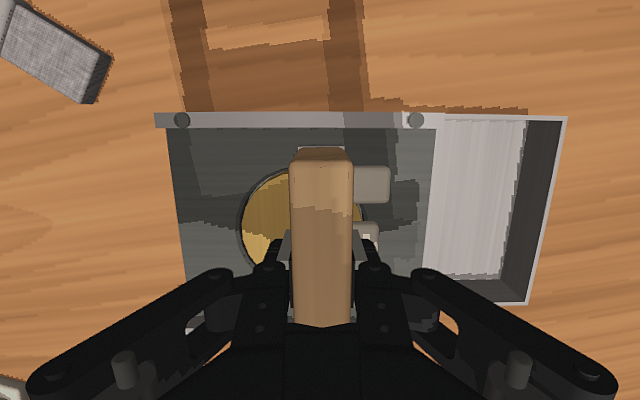

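The chips at (372,185) and (368,232) are riding ahead of the block and the plate behind it looks clear. I'll carry on.

Request:
{"api": "servo_tool", "payload": {"fingers": [0.01,0.01,0.01,0.01,0.01,0.01,0.01,0.01,0.01,0.01], "linear": [[0,0.008,0],[0,0.016,0],[0,0.024,0],[0,0.032,0],[0,0.04,0],[0,0.048,0],[0,0.056,0],[0,0.064,0],[0,0.074,0],[0,0.084,0]], "rotation": [[0,0,0],[0,0,0],[0,0,0],[0,0,0],[0,0,0],[0,0,0],[0,0,0],[0,0,0],[0,0,0],[0,0,0]]}}

```text
time: 9.0
tool_pos: [537.7, 98.8, 100.3]
tcp_rot: [180.0, 0.0, 171.6]
ft_force: [0.4, 1.1, -0.8]
finger_gap: 23.2
grip_force: 59.1
```

Request:
{"api": "servo_tool", "payload": {"fingers": [0.01,0.01,0.01,0.01,0.01,0.01], "linear": [[0,0,0],[0,0,-0.02],[0,0,-0.05],[0,0,-0.08],[0,0,-0.08],[0,0,-0.08]], "rotation": [[0,0,0],[0,0,0],[0,0,0],[0,0,0],[0,0,0],[0,0,0]]}}

```text
time: 9.6
tool_pos: [538.2, 97.9, 181.1]
tcp_rot: [180.0, 0.1, 171.6]
ft_force: [-0.1, 0.5, -2.3]
finger_gap: 23.3
grip_force: 59.3
```

```bash
python3 -c "
from h import *
show(); snap('wrist','w4'); snap('scene','s4')
a=cv2.imread('pics/w4.png'); b=cv2.imread('pics/s4.png')[150:230,250:400]
cv2.imwrite('pics/m4.png',cv2.resize(np.vstack([a,cv2.resize(b,(640,341))]),(520,600)))
delta([521,355,180],191.8)"
```

```text
t 9.6 [538.2  97.9 181.1] [1.7998e+02 1.1000e-01 1.7157e+02] F [-0.1  0.5 -2.3] gap 23.3 59.3 stand [  0.9  94.8 181.1]
lin m [ 0.0533  0.2521 -0.0012] rot [-1.000e-02 -1.200e-01 -2.023e+01]
```

View pics/m4.png

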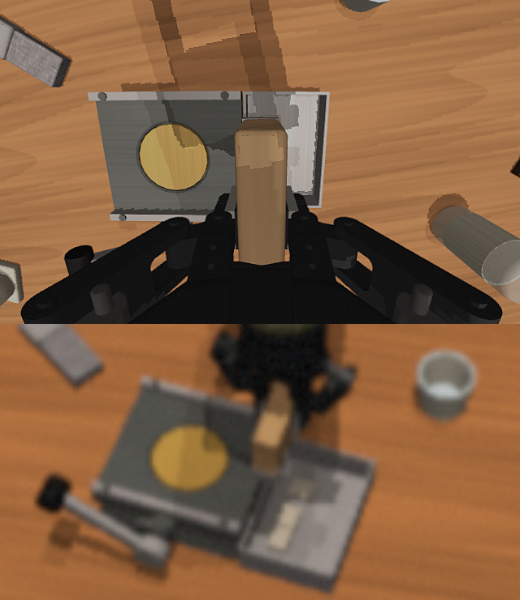

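The plate is clear and chips show in the tray at about (290,515). I'll put the scraper back where it came from.

Request:
{"api": "servo_tool", "payload": {"fingers": [0.01,0.01,0.01,0.01,0.01,0.01,0.01,0.01,0.01,0.01], "linear": [[0.007,0.03,0],[0.014,0.065,0],[0.021,0.1,0],[0.028,0.135,0],[0.036,0.17,0],[0.043,0.205,0],[0.049,0.232,0],[0.053,0.252,0],[0.053,0.252,0],[0.053,0.252,0]], "rotation": [[0,0,-2.5],[0,0,-5],[0,0,-7.5],[0,0,-10],[0,0,-12.5],[0,0,-15],[0,0,-17.5],[0,0,-20.2],[0,0,-20.2],[0,0,-20.2]]}}

```text
time: 10.7
tool_pos: [521.2, 354.6, 178.4]
tcp_rot: [-179.9, -0.2, -168.2]
ft_force: [-0.8, -0.8, -2.2]
finger_gap: 23.4
grip_force: 59.3
```

Request:
{"api": "servo_tool", "payload": {"fingers": [0.01,0.01,0.01,0.01,0.01,0.01,0.01], "linear": [[0,0,0.03],[0,0,0.065],[0,0,0.095],[0,0,0.12],[0,0,0.132],[0,0,0.135],[0,0,0.136]], "rotation": [[0,0,0],[0,0,0],[0,0,0],[0,0,0],[0,0,0],[0,0,0],[0,0,0]]}}

```text
time: 11.4
tool_pos: [522.5, 354.6, 44.7]
tcp_rot: [-180.0, 0.0, -168.3]
ft_force: [0.4, 0.8, -1.8]
finger_gap: 24.1
grip_force: 59.4
```

Request:
{"api": "servo_tool", "payload": {"fingers": [0.01,0.01], "linear": [[0,0,0],[0,0,0]], "rotation": [[0,0,0],[0,0,0]]}}

```text
time: 11.6
tool_pos: [523.2, 355.6, 46.1]
tcp_rot: [180.0, 0.2, -168.2]
ft_force: [0.9, 0.6, -1.2]
finger_gap: 23.3
grip_force: 59.4
```

Contact should come near z = 40, so about 5 mm more.

Request:
{"api": "servo_tool", "payload": {"fingers": [0.01,0.01,0.01,0.01,0.01], "linear": [[0,0,0.002],[0,0,0.004],[0,0,0.005],[0,0,0.005],[0,0,0.005]], "rotation": [[0,0,0],[0,0,0],[0,0,0],[0,0,0],[0,0,0]]}}

```text
time: 12.1
tool_pos: [522.4, 355.2, 40.2]
tcp_rot: [180.0, 0.0, -168.2]
ft_force: [-2.7, -1.6, 5.1]
finger_gap: 23.2
grip_force: 60.1
```

Request:
{"api": "servo_tool", "payload": {"fingers": [0.01,0.01,0.01], "linear": [[0,0,0.001],[0,0,0.001],[0,0,0.001]], "rotation": [[0,0,0],[0,0,0],[0,0,0]]}}

```text
time: 12.4
tool_pos: [522.4, 355.3, 40.2]
tcp_rot: [180.0, 0.0, -168.2]
ft_force: [-5.6, -4.6, 12.6]
finger_gap: 23.0
grip_force: 61.2
```

Request:
{"api": "servo_tool", "payload": {"fingers": [0.01,0.03,0.05,0.07,0.085,0.085,0.085,0.085], "linear": [[0,0,-0.001],[0,0,-0.001],[0,0,-0.001],[0,0,-0.001],[0,0,-0.001],[0,0,-0.001],[0,0,-0.001],[0,0,-0.001]], "rotation": [[0,0,0],[0,0,0],[0,0,0],[0,0,0],[0,0,0],[0,0,0],[0,0,0],[0,0,0]]}}

```text
time: 13.2
tool_pos: [522.0, 355.0, 39.2]
tcp_rot: [-180.0, -0.0, -168.2]
ft_force: [0.6, 0.6, 0.4]
finger_gap: 85.3
grip_force: 0.0
```

Request:
{"api": "servo_tool", "payload": {"fingers": [0.085,0.085,0.085,0.085,0.085,0.085,0.085,0.085], "linear": [[0,0,-0.015],[0,0,-0.04],[0,0,-0.08],[0,0,-0.12],[0,0,-0.16],[0,0,-0.18],[0,0,-0.19],[0,0,-0.19]], "rotation": [[0,0,0],[0,0,0],[0,0,0],[0,0,0],[0,0,0],[0,0,0],[0,0,0],[0,0,0]]}}

```text
time: 14.0
tool_pos: [522.8, 355.5, 231.7]
tcp_rot: [179.9, 0.2, -168.2]
ft_force: [0.7, 0.7, -0.4]
finger_gap: 84.9
grip_force: 0.0
```

```bash
python3 -c "
from h import *
show(); snap('scene','s5');snap('top','t5'); snap('wrist','w5')
a=cv2.imread('pics/s5.png')[150:250,250:430]; b=cv2.imread('pics/t5.png')[165:265,180:390]; c=cv2.imread('pics/w5.png')
f=lambda i:cv2.resize(i,(560,int(560*i.shape[0]/i.shape[1])),interpolation=cv2.INTER_CUBIC)
m=np.vstack([f(a),f(b)]); cv2.imwrite('pics/m5.png',m[:600])
print(m.shape)
delta(st(105,-95,230),81.6)"
```

```text
t 14.0 [522.8 355.5 231.7] [ 179.94    0.2  -168.22] F [ 0.7  0.7 -0.4] gap 84.9 0.0 stand [-51.9 347.4 231.7]
(577, 560, 3)
lin m [ 0.0036 -0.4688 -0.0023] rot [-2.0000e-01 -6.0000e-02  1.1018e+02]
```

View pics/m5.png

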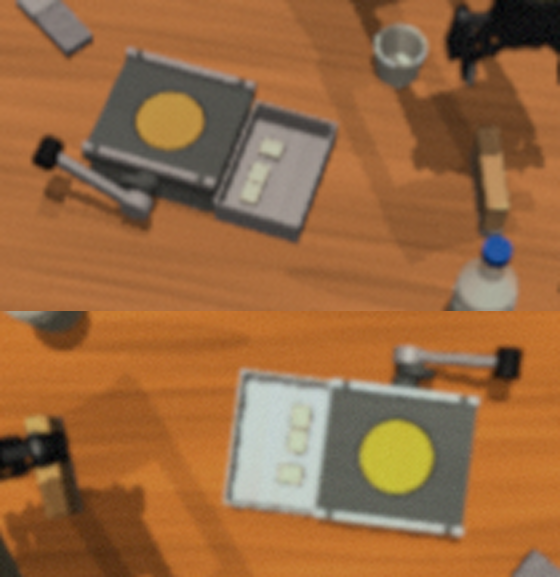

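All three chips are in the tray and the scraper is standing at its place. Next is the lever: go above the grip and turn the tool by 110°.

Request:
{"api": "servo_tool", "payload": {"fingers": [0.07,0.07,0.07,0.07,0.07,0.07,0.07,0.07,0.07,0.07], "linear": [[0,-0.03,0],[0,-0.065,0],[0,-0.1,0],[0,-0.135,0],[0.001,-0.17,0],[0.001,-0.205,0],[0.001,-0.24,0],[0.002,-0.275,0],[0.002,-0.31,0],[0.002,-0.34,0]], "rotation": [[0,0,8],[0,0,16],[0,0,24],[0,0,32],[0,0,40],[0,0,48],[0,0,56],[0,0,64],[0,0,72],[0,0,80]]}}

```text
time: 15.15
tool_pos: [588.6, 20.0, 226.9]
tcp_rot: [-179.8, -0.1, 111.4]
ft_force: [0.4, -0.4, -0.9]
finger_gap: 70.0
grip_force: 0.0
```

```bash
python3 -c "
from h import *
show(); delta(st(105,-95,200),81.6)"
```

```text
t 15.15 [588.6  20.  226.9] [-1.7980e+02 -7.0000e-02  1.1141e+02] F [ 0.4 -0.4 -0.9] gap 70.0 0.0 stand [ 62.2  25.1 226.9]
lin m [-0.1256 -0.0225  0.0268] rot [-2.100e-01 -2.000e-02  2.981e+01]
```

Request:
{"api": "servo_tool", "payload": {"fingers": [0.07,0.07,0.07,0.07,0.07,0.07,0.07], "linear": [[-0.03,-0.006,0.006],[-0.06,-0.011,0.012],[-0.09,-0.017,0.018],[-0.115,-0.021,0.024],[-0.125,-0.022,0.026],[-0.125,-0.022,0.026],[-0.125,-0.022,0.026]], "rotation": [[0,0,8],[0,0,16],[0,0,24],[0,0,30],[0,0,30],[0,0,30],[0,0,30]]}}

```text
time: 15.85
tool_pos: [615.0, -101.6, 202.5]
tcp_rot: [-179.9, -0.0, 81.9]
ft_force: [0.5, 0.4, 0.1]
finger_gap: 69.8
grip_force: 0.0
```

```bash
python3 -c "
from h import *
show(); s=snap('wrist','w6'); a=s['frame'].astype(int)
print(proj(s,st(105,-95.3,100)))
delta(st(105,-95.3,100),81.6)"
```

```text
t 15.85 [ 615.  -101.6  202.5] [-1.7991e+02 -4.0000e-02  8.1910e+01] F [0.5 0.4 0.1] gap 69.8 0.0 stand [106.1 -91.2 202.5]
(np.float64(320.9148254525078), np.float64(204.98477325485737))
lin m [-0.0045 -0.0012  0.103 ] rot [-0.04 -0.03  0.33]
```

View pics/w6.png

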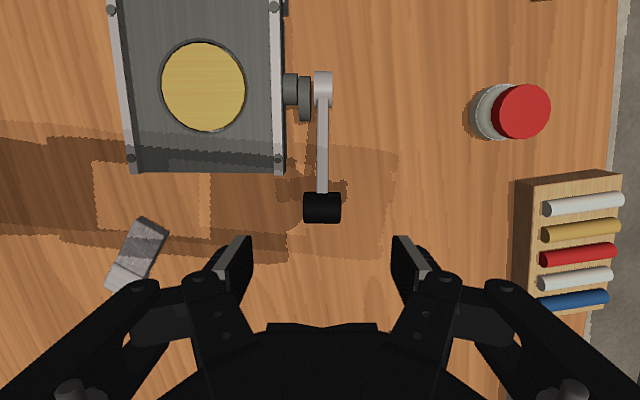

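The grip is at (322,207) against a predicted (321,205), so the stand pose is good. Descending and closing.

Request:
{"api": "servo_tool", "payload": {"fingers": [0.07,0.07,0.07,0.07,0.07,0.07,0.07], "linear": [[-0.005,-0.001,0.02],[-0.005,-0.001,0.045],[-0.005,-0.001,0.07],[-0.005,-0.001,0.09],[-0.005,-0.001,0.102],[-0.005,-0.001,0.102],[-0.005,-0.001,0.102]], "rotation": [[0,0,0.3],[0,0,0.3],[0,0,0.3],[0,0,0.3],[0,0,0.3],[0,0,0.3],[0,0,0.3]]}}

```text
time: 16.6
tool_pos: [614.2, -106.8, 102.2]
tcp_rot: [179.9, 0.0, 81.5]
ft_force: [0.4, 0.1, 0.6]
finger_gap: 70.1
grip_force: 0.0
```

Request:
{"api": "servo_tool", "payload": {"fingers": [0.05,0.04,0.02,0.02,0.02,0.02,0.02,0.02], "linear": [[0,0,0],[0,0,0],[0,0,0],[0,0,0],[0,0,0],[0,0,0],[0,0,0],[0,0,0]], "rotation": [[0,0,0],[0,0,0],[0,0,0],[0,0,0],[0,0,0],[0,0,0],[0,0,0],[0,0,0]], "force": 50}}

```text
time: 17.4
tool_pos: [614.2, -107.4, 102.7]
tcp_rot: [179.9, 0.0, 81.5]
ft_force: [-2.6, 1.3, 5.3]
finger_gap: 29.5
grip_force: 49.5
```

```bash
python3 -c "
from h import *
show()
q0=np.arctan2(tostand(r.sense()['tool_pos'])[1],r.sense()['tool_pos'][2]-45); print(np.degrees(q0))
for a in range(-60,1,6):
  a=np.radians(a); print(np.round([110*np.sin(a)+95.3, -(110*np.cos(a)-55)],0))
delta(st(105,0,155),81.6)"
```

```text
t 17.4 [ 614.2 -107.4  102.7] [179.93   0.    81.47] F [-2.6  1.3  5.3] gap 29.5 49.5 stand [106.1 -97.2 102.7]
-59.30714819201161
[ 0. -0.]
[  6. -10.]
[ 14. -19.]
[ 22. -27.]
[ 31. -34.]
[ 40. -40.]
[ 51. -45.]
[ 61. -50.]
[ 72. -53.]
[ 84. -54.]
[ 95. -55.]
lin m [ 0.0972 -0.0013 -0.0523] rot [ 0.07  0.   -0.13]
```

Request:
{"api": "servo_tool", "payload": {"fingers": [0.02,0.02,0.02,0.02,0.02,0.02,0.02,0.02,0.02,0.02], "linear": [[0.003,0,-0.005],[0.007,0,-0.01],[0.016,0,-0.021],[0.026,0,-0.03],[0.037,0,-0.038],[0.049,0,-0.0445],[0.062,0,-0.0495],[0.075,0,-0.053],[0.087,0,-0.0545],[0.087,0,-0.0545]], "rotation": [[0,0,0],[0,0,0],[0,0,0],[0,0,0],[0,0,0],[0,0,0],[0,0,0],[0,0,0],[0,0,0],[0,0,0]]}}

```text
time: 18.4
tool_pos: [627.0, -21.7, 156.4]
tcp_rot: [179.9, 0.1, 81.5]
ft_force: [0.2, -7.6, -1.2]
finger_gap: 29.4
grip_force: 50.1
```

Request:
{"api": "servo_tool", "payload": {"fingers": [0.02,0.02,0.02], "linear": [[0,0,0],[0,0,0],[0,0,0]], "rotation": [[0,0,0],[0,0,0],[0,0,0]]}}

```text
time: 18.7
tool_pos: [626.9, -22.5, 156.3]
tcp_rot: [179.9, 0.1, 81.4]
ft_force: [1.5, -5.1, -0.5]
finger_gap: 29.3
grip_force: 50.0
```

```bash
python3 -c "
from h import *
show(); s=snap('wrist','w7');snap('scene','s7')
for P in(st(105,0,155),st(105,0,45),st(105,-9,155)): print(proj(s,P))
a=cv2.imread('pics/w7.png'); b=cv2.imread('pics/s7.png')[150:230,240:370]
cv2.imwrite('pics/m7.png',cv2.resize(np.vstack([a,cv2.resize(b,(640,394))]),(480,596)))
"
```

```text
t 18.7 [626.9 -22.5 156.3] [1.7994e+02 1.0000e-01 8.1440e+01] F [ 1.5 -5.1 -0.5] gap 29.3 50.0 stand [106.3 -11.2 156.3]
(np.float64(319.8524497760979), np.float64(237.59141551844633))
(np.float64(320.38211834095074), np.float64(183.8417823401797))
(np.float64(319.9016822164147), np.float64(255.17377940543838))
```

View pics/m7.png

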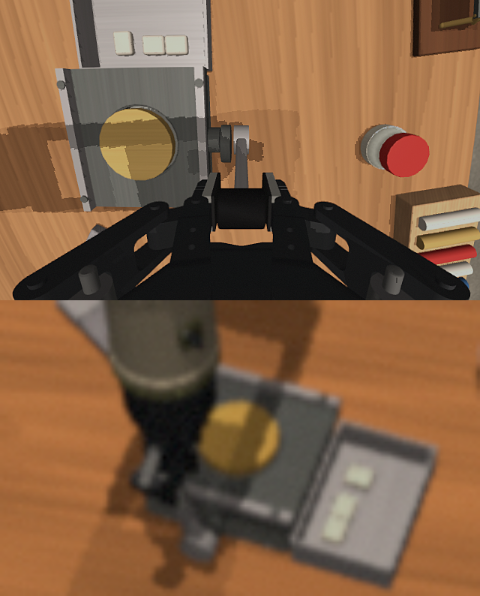

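The view shows the medallion raised and the lever nearly upright, with the grip at about (321,276) full-resolution and the chips still in the tray. About 12 mm remains.

Request:
{"api": "servo_tool", "payload": {"fingers": [0.02,0.02,0.02,0.02,0.02], "linear": [[0.005,0,0],[0.009,0,-0.0005],[0.012,0,-0.0005],[0.012,0,-0.0005],[0.012,0,-0.0005]], "rotation": [[0,0,0],[0,0,0],[0,0,0],[0,0,0],[0,0,0]]}}

```text
time: 19.3
tool_pos: [628.6, -11.1, 156.9]
tcp_rot: [179.9, 0.2, 81.4]
ft_force: [0.2, -7.9, -0.8]
finger_gap: 29.1
grip_force: 49.5
```

```bash
python3 -c "
from h import *
show(); s=snap('wrist','w8'); 
g=cv2.cvtColor(s['frame'],cv2.COLOR_RGB2GRAY); print(g[215:300:2,322]); print(g[215:300:2,300])
for a in(-6,-3,0,3,6):
  A=np.radians(a); y,z=110*np.sin(A),45+110*np.cos(A)
  print(a,min(proj(s,st(105,y+13*np.cos(t),z+13*np.sin(t)))[1] for t in np.linspace(0,6.28,90)).round(1))
im=s['frame'][:,:,::-1]; h=cv2.cvtColor(im,cv2.COLOR_BGR2HSV)
m=((h[...,0]>18)&(h[...,0]<34)&(h[...,1]>110)&(h[...,2]>90)).astype(np.uint8);m[:,:100]=0;m[:,260:]=0
cs,_=cv2.findContours(m,0,2);c=max(cs,key=cv2.contourArea);c0,rd=cv2.minEnclosingCircle(c);print('disc',c0,rd)
for z in(59,75): 
  e=[proj(s,st(37*np.cos(t),37*np.sin(t),z)) for t in np.linspace(0,6.28,60)]; print(z,cv2.minEnclosingCircle(np.float32(e)))
"
```

```text
t 19.3 [628.6 -11.1 156.9] [1.7994e+02 1.5000e-01 8.1420e+01] F [ 0.2 -7.9 -0.8] gap 29.1 49.5 stand [106.3   0.2 156.9]
[69 68 69 69 68 68 69 69 69 70 70 69 70 69 70 69 69 69 72 58  7  9 10 15
 15 13 13 16 17 16 16 20 20 24 24 24 24 24 22 23 24 19 18]
[ 59  58  58  55  52  46  45 109  99  98  94 142 140 140 140 141 139 142
 144 123   7   9  13  16  14  10  13  17  19  20  18  20  23  22  23  22
  23  21  22  21  20  20  19]
-6 253.0
-3 242.7
0 231.9
3 220.5
6 208.7
disc (181.81259155273438, 207.1500701904297) 50.2864875793457
59 ((189.35818481445312, 199.8981170654297), 47.77182388305664)
75 ((180.2362518310547, 205.70062255859375), 51.16798782348633)
```

```bash
python3 -c "
from h import *
for n,a0 in(('w6',[-60]),('w7',[-14,-12,-10,-8,-6])):
  s=load(n); g=cv2.cvtColor(s['frame'],cv2.COLOR_RGB2GRAY); print(n,g[180:230:2,322] if n=='w6' else g[236:270:2,322])
  for a in a0:
    A=np.radians(a); y,z=110*np.sin(A),45+110*np.cos(A)
    v=[proj(s,st(105,y+13*np.cos(t),z+13*np.sin(t)))[1] for t in np.linspace(0,6.28,90)]; print(a,round(min(v),1),round(max(v),1))
s=load('w8')
T=np.array(s['camera_from_world']);print('cam',tostand(-T[:3,:3].T@T[:3,3]), 'axis',T[2,:3])
# pad corners expected
for x in(90,120):
  for dy in(-11,11): print('pad tip',x,dy,np.round(proj(s,st(x+1,0.2+dy,138)),0))
print('TCP',np.round(proj(s,st(106,0.2,157)),0))
im=cv2.imread('pics/w8.png')[130:330,220:420]; im=cv2.convertScaleAbs(im,alpha=2.2,beta=10)
cv2.imwrite('pics/m8.png',cv2.resize(im,(600,600),interpolation=cv2.INTER_CUBIC))"
```

```text
w6 [140 142 142 140 140 141 157   6  12  17  14  14  19  18  22  22  20  18
  17  15  11   1 131 119 118]
-60 188.9 221.0
w7 [73 73 75 73 75 73 76 61  9 14 15 16 12 12 15 18 17]
-14 257.6 311.6
-12 251.7 306.2
-10 245.4 300.4
-8 238.8 294.2
-6 232.0 287.7
cam [105.71250193  66.36871489 280.98131514] axis [0.03805174 0.263452   0.96392173]
pad tip 90 -11 [294. 262.]
pad tip 90 11 [293. 224.]
pad tip 120 -11 [349. 262.]
pad tip 120 11 [351. 224.]
TCP [322. 261.]
```

View pics/m8.png

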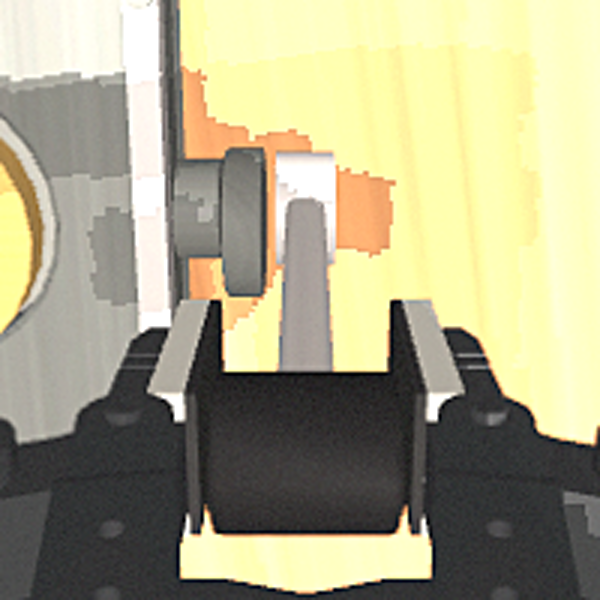

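The enlarged view shows the barrel between the pads at v of about 254 to 308, sitting toward the -y pad edge, with the hub at v of about 181 to 217. I'll cross-check the angle by calibrating on the hub.

```bash
cat > ang.py <<'E'
from h import *
from scipy.optimize import brentq
def vs(s,y,z,rad): 
    v=[proj(s,st(105,y+rad*np.cos(t),z+rad*np.sin(t)))[1] for t in np.linspace(0,6.28,180)]; return min(v),max(v)
def angle(s,vtop,vbot):
    f=lambda a,i:vs(s,110*np.sin(a),45+110*np.cos(a),13)[i]
    return [round(np.degrees(brentq(lambda a:f(a,i)-v,-1.6,.4)),1) for i,v in((0,vtop),(1,vbot))]
def col(s,u0,u1,v0,v1):
    g=cv2.cvtColor(s['frame'],cv2.COLOR_RGB2GRAY)[v0:v1,u0:u1].mean(1); return g.round().astype(int)
E
python3 -c "
from ang import *
for n in('w6','w8'):
  s=load(n); q=vs(s,0,45,16); print(n,'hub pred',q,proj(s,st(105,0,45)),s['fx'],s['k1'])
s=load('w6'); print('hub w6',col(s,318,328,60,115)); print(angle(s,193.5,222.5))
T=np.array(s['camera_from_world']);print('cam-tool',tostand(-T[:3,:3].T@T[:3,3])-np.array([106.1,-91.2,202.5]))
s=load('w8'); print('hub w8',col(s,316,318,170,225)); print(angle(s,254,307.7))
"
```

```text
w6 hub pred (np.float64(68.64906519775232), np.float64(105.62372630884516)) (np.float64(321.79952254416094), np.float64(87.46749525817792)) 292.10382130623276 -0.04389076094284287
w8 hub pred (np.float64(177.79579261943502), np.float64(216.00151207896846)) (np.float64(320.3517729664441), np.float64(196.8935053124836)) 292.10382130623276 -0.04389076094284287
hub w6 [131 131 131 131 131 131 131 131 131 132 135 101 120 132 137 142 145 148
 152 154 155 157 160 165 169 174 178 181 184 185 179 173 164 158 155 153
 150 147 149 152 152 152 152 153 153 153 153 153 153 153 153 153 153 153
 153]Traceback (most recent call last):
  File "<string>", line 5, in <module>
    s=load('w6'); print('hub w6',col(s,318,328,60,115)); print(angle(s,193.5,222.5))
                                                               ~~~~~^^^^^^^^^^^^^^^
  File "ang.py", line 7, in angle
    return [round(np.degrees(brentq(lambda a:f(a,i)-v,-1.6,.4)),1) for i,v in((0,vtop),(1,vbot))]
                             ~~~~~~^^^^^^^^^^^^^^^^^^^^^^^^^^^
    r = _zeros._brentq(f, a, b, xtol, rtol, maxiter, args, full_output, disp)
ValueError: f(a) and f(b) must have different signs
```

Relative to the hub, the grip still lags about 5°, roughly 9 mm, so it has crept in the pads. I'll move on a little and remeasure.

Request:
{"api": "servo_tool", "payload": {"fingers": [0.02,0.02,0.02,0.02,0.02], "linear": [[0.003,0,0],[0.006,0,0],[0.008,0,0],[0.008,0,0],[0.008,0,0]], "rotation": [[0,0,0],[0,0,0],[0,0,0],[0,0,0],[0,0,0]]}}

```text
time: 19.85
tool_pos: [629.8, -3.2, 156.7]
tcp_rot: [179.9, 0.2, 81.4]
ft_force: [0.9, -8.2, -0.7]
finger_gap: 29.1
grip_force: 49.6
```

```bash
python3 -c "
from ang import *
show(); s=snap('wrist','w9'); print(vs(s,0,45,16)); print('hub',col(s,314,318,180,250)); print('barrel',col(s,316,326,245,262),col(s,316,326,296,325))
for a in(-6,-4,-2,0,2,4): A=np.radians(a); print(a,np.round(vs(s,110*np.sin(A),45+110*np.cos(A),13),1))
"
```

```text
t 19.85 [629.8  -3.2 156.7] [1.7995e+02 1.5000e-01 8.1420e+01] F [ 0.9 -8.2 -0.7] gap 29.1 49.6 stand [106.3   8.2 156.7]
(np.float64(187.08385614368444), np.float64(225.00475873323603))
hub [132 121  96  84  86  86  86  86  88  78  69  80  88  96  82  87  92  92
  94  96  97  99 101 102 107  87  85  83  79  81  76  77  78  76  76  72
  72  71  72  69  68  69  68  65  66  65  62  60  66  66  66  60  61  60
  61  62  62  62  63  63  63  64  64  64  64  65  65  65  66  66]
barrel [67 67 67 67 67 67 67 67 67 69 73  1  9  9 11 12 12] [ 21  21  21  20  19  19  18  18  17  17  16  15  13   3  73 142 142 139
 139 139 139 139 138 138 139 138 138 138 138]
-6 [267.4 322.2]
-4 [260.9 316. ]
-2 [254.1 309.4]
0 [247.1 302.6]
2 [239.9 295.5]
4 [232.4 288.1]
```

The angle is now about -1° to -2°. A last 3 mm, then a final check.

Request:
{"api": "servo_tool", "payload": {"fingers": [0.02,0.02,0.02,0.02,0.02,0.02,0.02,0.02], "linear": [[0.001,0,0],[0.002,0,0],[0.003,0,0],[0.003,0,0],[0.003,0,0],[0.003,0,0],[0.003,0,0],[0.003,0,0]], "rotation": [[0,0,0],[0,0,0],[0,0,0],[0,0,0],[0,0,0],[0,0,0],[0,0,0],[0,0,0]]}}

```text
time: 20.7
tool_pos: [630.2, -0.5, 156.5]
tcp_rot: [180.0, 0.2, 81.4]
ft_force: [1.3, -7.4, -1.8]
finger_gap: 28.8
grip_force: 49.5
```

```bash
python3 -c "
from ang import *
show(); s=snap('wrist','w10'); print('hub',vs(s,0,45,16),col(s,314,318,185,200)); print('barrel',col(s,316,326,245,262),col(s,316,326,300,315))
for a in(-4,-2,0,2): A=np.radians(a); print(a,np.round(vs(s,110*np.sin(A),45+110*np.cos(A),13),1))
"
```

```text
t 20.7 [ 6.302e+02 -5.000e-01  1.565e+02] [1.7995e+02 1.7000e-01 8.1430e+01] F [ 1.3 -7.4 -1.8] gap 28.8 49.5 stand [106.3  10.9 156.5]
hub (np.float64(190.24670205689648), np.float64(228.0904830741879)) [84 86 86 86 86 86 88 79 62 69 76 78 84 87 90]
barrel [66 66 66 66 66 66 66 66 66 67 69 35  3 10 10 11 11] [ 20  19  19  18  17  18  17  16  16  11   0 146 145 140 139]
-4 [266. 321.]
-2 [259.3 314.5]
0 [252.4 307.8]
2 [245.2 300.7]
```

```bash
python3 -c "
from h import *
print(r.hand_in())"
```

```text
the job is handed in; nothing more can be done
None
```

I swept all three chips into the tray with the scraper, put the scraper back on the bench at its starting place, and handed in at about 21 s with the arm still holding the lever within about 1° of upright by the wrist camera; the judge's result wasn't shown.

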